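Close the bench centrifuge and start it

TASK

Push the open lid of the centrifuge gently down with the fingertips until it is fully shut, without slamming it. Then lightly press the triangular start key all the way down, let it come up again and withdraw. Do not press the square key or the round key, do not open the lid wider, and leave the things standing on the bench where they are; nothing is to be picked up.

Things in the scene. Friction and masses are not known exactly. Their poses are not given: they have to be found in the camera images.
- centrifuge: white bench centrifuge, 270 x 220 mm, fixed. Origin on the bench; x axis from its front to its back (hinge side), y to its left seen from the front, z up. Spans x -140 to +130 mm. Low front deck, 65 mm high, with three keys in a row along y, 62 mm apart, at x -98 mm, in an order that changes from start to start. Behind x -50 mm a bowl, rim 105 mm high, with a flat hinged lid
- lid (a joint): opening angle of the lid, rad: 0 shut, grows as the front edge rises; starts between 0.45 and 0.85. A stiff hinge holds it where it is left; 1 to 3 N at the front edge push it down
- lid_hinge (a point): midpoint of the lid's hinge axis, at x +115 mm of the centrifuge, 106 mm above the bench, level with the lid's underside; axis along the centrifuge's y. Frame turns with the lid, x axis along it, away from the front edge. The lid is a white flat slab 172 x 200 x 12 mm reaching 165 mm from the axis to its front edge; a thin black disc marks the middle of its outer face
- lid_press (a point): point on the lid's outer face, on its middle line, 145 mm from the hinge axis and 20 mm behind the front edge; turns with the lid; 118 mm above the bench when shut
- start_switch: black base plate of the triangular start key, 46 x 50 x 5 mm, fixed flat on the centrifuge's front deck (65 mm above the bench); origin at the centre of its underside, axes as the centrifuge's
- start_key_top (a point): centre of the flat top of the start key, a white plastic spring key, a triangle with 33 mm sides, one corner pointing to -y (to the right as seen from the front), one of three alike in colour, on a black base; the top is 17 mm above the underside of that base, 82 mm above the bench when the key is up; moves down with the key. z axis up, x and y axes as the centrifuge's
- start_key (a joint): travel of the start key straight down, m: 0 up, 0.005 fully down. A spring pushes it up: about 1.5 N to start moving, 4.5 N fully down
- stop_key_top (a point): centre of the flat top of the square stop key, a white plastic spring key, 25 mm square, one of three alike in colour, on a black base; the top is 17 mm above the underside of that base, 82 mm above the bench when the key is up; moves down with the key. z axis up, x and y axes as the centrifuge's
- stop_key (a joint): travel of the square key straight down, m: 0 up, 0.005 fully down. A spring pushes it up: about 1.5 N to start moving, 4.5 N fully down
- spin_key_top (a point): centre of the flat top of the round key, a white plastic spring key, 28 mm across, one of three alike in colour, on a black base; the top is 17 mm above the underside of that base, 82 mm above the bench when the key is up; moves down with the key. z axis up, x and y axes as the centrifuge's
- spin_key (a joint): travel of the round key straight down, m: 0 up, 0.005 fully down. A spring pushes it up: about 1.5 N to start moving, 4.5 N fully down
- vial: small amber glass vial with a black cap, 30 mm across, 60 mm high. Loose on the bench beside the centrifuge, to be left alone. Origin at the centre of its underside
- beaker: glass beaker, open, 64 mm across, 80 mm high. Loose on the bench beside the centrifuge, to be left alone. Origin at the centre of its underside
- bottle: white plastic bottle with a black cap, 60 mm across, 150 mm high. Loose on the bench beside the centrifuge, to be left alone. Origin at the centre of its underside
- rack: grey rack 100 x 50 x 40 mm with small capped tubes standing in it, 66 mm high in all. Loose on the bench beside the centrifuge, to be left alone. Origin at the centre of its underside

How it is judged:
By the outcome, as a careful person would: the job done as asked, in the order asked, and still so for the second after the job is handed in, with the robot touching nothing.
It also fails if it takes over 42 s, if anything falls off the work surface, if the arm or the gripper's body presses on something with over 40 N, if the wrist force passes 120 N, or if a joint passes its speed limit or range.

ROBOT

A 6-joint arm with a two-finger parallel gripper is mounted at the origin on the work surface. World frame = base frame: x ahead of the robot, y to its left, z up, the work surface at z = 0. Lengths are in m, angles in rad, forces in N, time in s.
With the tool pointing down it reaches from about 0.325 to 0.925 m from the base axis. Payload 3.1 kg.
Tool frame: the origin (TCP) lies between the finger pads; the fingertips stand 17 mm ahead of it and the grasp point (between the pads) lies 2 mm behind it (arm.tips_ahead is the z of the fingertips in the tool frame, in m); z points along the fingers, y is the line along which they close (so a half turn about z gives the same grasp; the last joint's range is limited). The gripper opens to 85 mm and grips with 20 to 120 N. Pads are 22 mm wide; open, the fingers measure 114 mm over their backs; the gripper's body (76 mm by 85 mm) begins 54 mm behind the grasp point. The pads swing forward as they close: fully open they stand 13 mm farther back than shut.
Start: joints at [-1.305, 0.217, 1.613, -0, 1.311, -0.112], TCP at [0.231, -0.581, 0.248] pointing down, gripper open.
Joint ranges: [-2.75, 2.75], [-0.78, 2.1], [0.31, 2.55], [-1.13, 4.27], [0.13, 2.63], [-2.58, 2.58]. Speed limits (rad/s): [2.79, 2.79, 3.14, 3.14, 3.14, 3.14].

INTERFACE

Orientations are given as a rotation vector (axis times angle).
In Python, from station import arm, optics gives the robot as it stands. The module is installed in compiled form; this text tells all that it offers.
- The arm moves only by the tool apply_moves, never from a script. Its argument "plan" is text: rows parted by semicolons, each of 5 numbers parted by spaces: the opening, from 0 (shut) to 1 (fully open), then the shift along the tool's x, y, z in cm, then the turn about the tool's z in rad. In form: hand tx ty tz spin; .... A call has 1 to 8 rows; each row shifts and turns the commanded pose from where the row before left it, along the tool's axes as they then stand; what a row does not reach is not made up. A row lasts 1/10 s, in which the tool goes at most 50 mm and 8.59 degrees, less where a joint would pass 70% of its speed; a pose out of reach is approached as far as the arm can. A call is refused whole if a number of a shift passes 5 or a number of a turn 0.15, either way. A call with a gripper value outside its range is refused whole. The fingers move at their own pace and stop on an object; "newtons" is the grip in N (left out, the last holds). Time passes only in rows, so rows that do not move let the fingers close. It gives the time, the measured TCP pose, the force, the opening and the grip force at its end, in the units of the state.
- arm.read_state(): the state, without advancing time (a new reading comes with each control period).
- optics.camera(name): name is "scene" or "top" or "wrist"; returns (picture, depth): 384x512x3 uint8, red, green, blue; 384x512 float32, m along the optical axis (not along the pixel's ray), 0 where there is no reading.
- optics.calibration(name): a dict with "fov_y" (degrees; the focal length in pixels is half the picture's height over the tangent of half this angle, whatever the lens; pixels are square), "cx", "cy" (the principal point, pixels), "camera_from_world" (4x4, takes a point from world to camera coordinates). Camera axes: x right, y up, looking along -z (the intrinsics and any distortion apply to the point x, -y, -z); pixel columns grow to the right and rows downward; lengths in m; the calibration is good to about 2 mm. A picture is of the moment at which its call begins: read the wrist's pose just before it. calibration takes no time and is no camera call; for the wrist camera it gives the pose at the moment of the call.
- arm.close_job(): hands the job in; it is judged then, once.
The state is a dict: "clock": time; "joint_positions": joint angles; "qvel": joint speeds; "joint_efforts": joint torques, N m; "tcp_pos": TCP position; "tcp_rot": TCP orientation; "contact_force": force on the tool from outside, world axes, zero at the start; "torque": the same for the moment, N m; "finger_gap": finger opening in m; "grip_force": force on a finger pad.
Only numpy, scipy, OpenCV 4.12 (cv2) and the standard library are available. Lean on these libraries where they do the work, as an engineer would, in place of code of your own. Each camera call takes 0.05 s, during which the arm holds its last target. There are 200 camera calls.

## Working session

There is one attempt and no reset: what is moved stays moved. The work goes in short steps, Python scripts to look and compute and a tool call to move; the robot and the scene stay as the last step left them, time stands still between calls to the robot, and variables do not carry over. Pictures are saved under pics/ and viewed, at most 10 in all, crops included, and the job is handed in when it is done.

Besides the shell and the picture viewer there is one more tool, called after "Emit:" as name(argument=value, ...) on one line, values as JSON. apply_moves: Moves the arm, as the interface text tells. Its arguments: {"type":"object","properties":{"plan":{"type":"string"},"newtons":{"type":"number"}},"required":["plan"]}

```bash
mkdir -p pics; cat > h.py <<'E'
import numpy as np,cv2
from station import arm,optics
def K(c):
    f=192/np.tan(np.radians(c["fov_y"])/2); return f
def pts(name):
    c=optics.calibration(name); im,d=optics.camera(name)
    f=K(c); v,u=np.mgrid[:384,:512]
    P=np.stack([(u-c["cx"])/f*d,-(v-c["cy"])/f*d,-d],-1)
    T=np.linalg.inv(c["camera_from_world"])
    return im,d,P@T[:3,:3].T+T[:3,3],c
E
python3 - <<'E'
from h import *
s=arm.read_state();print(s,arm.tips_ahead)
ims=[]
for n in("scene","top"):
    im,d,W,c=pts(n);np.savez("/tmp/"+n,im=im,d=d,W=W)
    print(n,{k:v for k,v in c.items()},(d>0).mean())
    cv2.imwrite(f"pics/{n}.png",im[...,::-1])
E
```

```text
{'clock': 0.0, 'joint_positions': array([-1.30517775e+00,  2.17771680e-01,  1.61497251e+00, -1.81622737e-06,
        1.31130907e+00, -1.12204195e-01]), 'qvel': array([-0.00048633,  0.00034868,  0.00090049, -0.0022941 ,  0.00011616,
       -0.00054451]), 'joint_efforts': array([-7.84583190e-04, -3.96852672e+01, -3.03851116e+01, -2.44782022e-04,
        9.88584536e-03, -5.30505176e-06]), 'tcp_pos': array([ 0.2303679 , -0.58013665,  0.24693733]), 'tcp_rot': array([-3.08329161e+00, -5.89498963e-01,  2.98706125e-04]), 'contact_force': array([ 0.14164977, -0.11800939, -0.11396892]), 'torque': array([ 0.03157318,  0.04313549, -0.04857762]), 'grip_force': 0.0, 'finger_gap': 0.08535732656463456} 0.017
scene {'fov_y': 42.079363815456205, 'cx': 245.14880610258598, 'cy': 190.95525428585194, 'camera_from_world': array([[-0.99657057, -0.08240727, -0.00749266,  0.59655544],
       [ 0.06702165, -0.85696906,  0.51099132, -0.07042924],
       [-0.04853038,  0.50873674,  0.85955321, -1.12260206],
       [ 0.        ,  0.        ,  0.        ,  1.        ]])} 0.9958597819010416
top {'fov_y': 50.571868734459144, 'cx': 252.3565238874376, 'cy': 189.67025792136153, 'camera_from_world': array([[ 0.04971925, -0.9987483 ,  0.00546165,  0.00208839],
       [ 0.9720294 ,  0.04964445,  0.22955232, -0.61045495],
       [-0.22953613, -0.00610429,  0.973281  , -0.942025  ],
       [ 0.        ,  0.        ,  0.        ,  1.        ]])} 0.9961191813151041
```

View pics/scene.png

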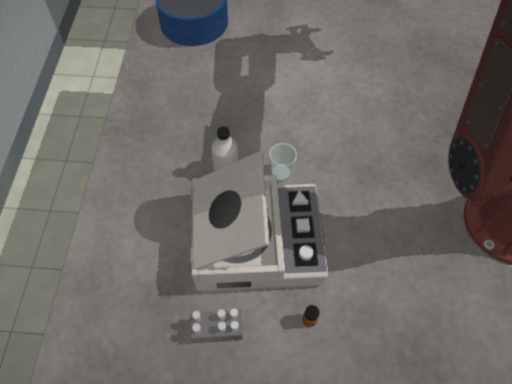

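View pics/top.png

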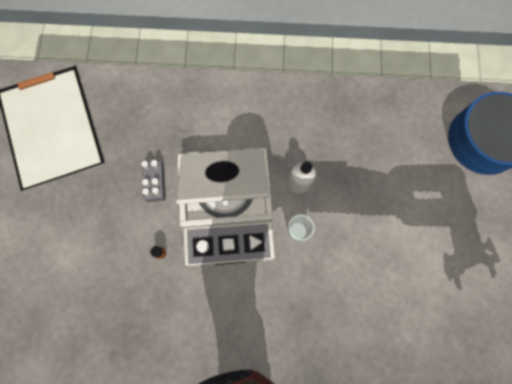

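The top view shows the centrifuge at about (225,205), with the keys round (203,246), square (229,244) and triangle (256,242). The lid is open, with its black disc at (222,171). The beaker is at (301,228), right beside the triangle's side, and the bottle is at (303,177). The scene view agrees: triangle (300,198), square (303,226), round (306,253).

```bash
python3 - <<'E'
from h import *
def ray(c,u,v,z):
    f=K(c);T=np.linalg.inv(c["camera_from_world"]);r=T[:3,:3]@np.array([(u-c["cx"])/f,-(v-c["cy"])/f,-1]);o=T[:3,3]
    return o+r*(z-o[2])/r[2]
for n,b in(("top",[(203,246),(229,244),(256,242)]),("scene",[(306,253),(303,226),(300,198)])):
    z=np.load(f"/tmp/{n}.npz");im,W=z["im"],z["W"];c=optics.calibration(n)
    g=cv2.cvtColor(im,cv2.COLOR_RGB2GRAY)
    for u,v in b:
        m=np.zeros_like(g);r=11;m[v-r:v+r+1,u-r:u+r+1]=(g[v-r:v+r+1,u-r:u+r+1]>135)
        nn,l,st,ce=cv2.connectedComponentsWithStats(m,connectivity=4)
        k=l[v,u]; print(n,(u,v),g[v,u],k and st[k],ce[k],"ray",ray(c,*ce[k],.082).round(4),"depth",np.median(W[l==k],0).round(4))
    # lid disc
    lidmask=(W[...,2]>.128)&(W[...,2]<.26)&(W[...,0]>.45)&(W[...,0]<.75)&(abs(W[...,1]-.06)<.108)
    P=W[lidmask]
    # plane fit ransac-ish
    rng=np.random.default_rng(0);best=None
    for _ in range(300):
        a=P[rng.choice(len(P),3,False)];nr=np.cross(a[1]-a[0],a[2]-a[0]);
        if np.linalg.norm(nr)<1e-5:continue
        nr/=np.linalg.norm(nr);q=abs((P-a[0])@nr)<.003
        if best is None or q.sum()>best.sum():best=q
    Q=P[best];cc=Q.mean(0);nr=np.linalg.svd(Q-cc,full_matrices=False)[2][2];nr*=np.sign(nr[2])
    print("lid",len(P),best.sum(),cc.round(4),nr.round(4),"angle",np.arccos(nr[2]).round(3),Q.min(0).round(3),Q.max(0).round(3))
    D=(g<45)&lidmask; print("disc",np.median(W[D],0).round(4),D.sum())
    f=(W[...,2]>.06)&(W[...,2]<.069)&(W[...,0]>.38)&(W[...,0]<.6)&(abs(W[...,1]-.06)<.15)
    fp=W[f][:,:2];print("deck",fp.min(0).round(3),fp.max(0).round(3),cv2.minAreaRect(fp.astype(np.float32)))
for n in("top",):
    W=np.load(f"/tmp/{n}.npz")["W"]
    for nm,(u,v) in dict(beaker=(301,228),bottle=(306,168),vial=(157,251),rack=(152,180)).items():print(nm,W[v,u].round(3))
E
```

```text
top (203, 246) 236 [196 240  12  13 117] [201.8034188  245.97435897] ray [0.463  0.1463 0.082 ] depth [0.463  0.1461 0.082 ]
top (229, 244) 174 [223 239  11  11  99] [228.02020202 243.84848485] ray [0.4712 0.0842 0.082 ] depth [0.471  0.0844 0.0825]
top (256, 242) 172 [250 237  10  11  70] [253.72857143 241.82857143] ray [0.4791 0.0231 0.082 ] depth [0.4791 0.0244 0.0821]
lid 3236 3041 [0.6109 0.0856 0.1746] [0.5732 0.0709 0.8164] angle 0.616 [ 0.547 -0.002  0.128] [0.685 0.168 0.213]
disc [0.6281 0.1041 0.1615] 473
deck [ 0.418 -0.09 ] [0.592 0.198] ((0.5088935494422913, 0.053304240107536316), (0.15424706041812897, 0.2901572585105896), 7.136938571929932)
scene (306, 253) 198 [300 246  13  13 133] [305.88721805 251.77443609] ray [0.4638 0.1453 0.082 ] depth [0.4636 0.1456 0.0829]
scene (303, 226) 139 [298 220  11   9  90] [302.62222222 224.18888889] ray [0.4718 0.0838 0.082 ] depth [0.4722 0.0848 0.0828]
scene (300, 198) 139 [295 193  11   8  48] [299.8125     197.64583333] ray [0.4793 0.0208 0.082 ] depth [0.4793 0.0219 0.0829]
lid 4767 4571 [0.6123 0.089  0.1734] [0.5751 0.0716 0.815 ] angle 0.618 [ 0.546 -0.004  0.128] [0.685 0.168 0.214]
disc [0.6449 0.0882 0.1504] 234
deck [ 0.417 -0.087] [0.6   0.209] ((0.5252106189727783, 0.055782049894332886), (0.18486890196800232, 0.28929513692855835), 7.169744491577148)
beaker [ 0.529 -0.098  0.007]
bottle [ 0.649 -0.089  0.151]
vial [0.448 0.257 0.058]
rack [0.623 0.287 0.065]
```

```bash
python3 - <<'E'
import cv2
a=cv2.imread("pics/top.png")[140:275,170:325];b=cv2.imread("pics/scene.png")[140:300,180:340]
cv2.imwrite("pics/c1.png",cv2.hconcat([cv2.resize(a,(400,400)),cv2.resize(b,(400,400))]))
E
```

```text
(no output)
```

View pics/c1.png

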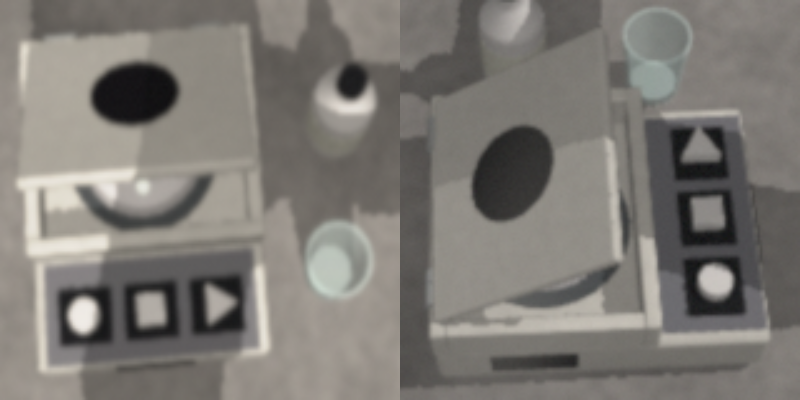

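The triangle is the right-hand key with its corner pointing to −y, centred at about (0.479, 0.0225). The centrifuge has a yaw of 0.125 rad, and the lid is at about 0.617 rad. I'll close the fingers, rise, turn to align and travel over.

Emit:
apply_moves(plan="0 0 0 -1.5 0.127; 0 0 0 -1.5 0.126; 0 2 -3 0 0; 0 2 -3 0 0; 0 2 -3 0 0; 0 2 -3 0 0; 0 2 -3 0 0; 0 2 -3 0 0", newtons=20)

```text
clock: 0.9
tcp_pos: [0.3275, -0.3857, 0.2777]
tcp_rot: [-3.135, -0.195, 0.001]
contact_force: [0.8, 0.5, -0.2]
finger_gap: 0.0003
grip_force: 0.0
```

Emit:
apply_moves(plan="0 2 -3 0 0; 0 2 -3 0 0; 0 2 -3 0 0; 0 2 -3 0 0; 0 2 -3 0 0; 0 2 -3 0 0; 0 2 -3 0 0; 0 0 0 0 0")

```text
clock: 1.7
tcp_pos: [0.4408, -0.1581, 0.2778]
tcp_rot: [-3.133, -0.204, -0.0]
contact_force: [0.3, -0.6, 0.2]
finger_gap: -0.0002
grip_force: 0.0
```

```bash
cat > w.py <<'E'
from h import *
from scipy.spatial.transform import Rotation as R
s=arm.read_state();M=R.from_rotvec(s["tcp_rot"]).as_matrix()
ex=np.array([.992,.125,0]);ey=np.array([-.125,.992,0]);o=np.array([.5687,.0963,0])
tip=s["tcp_pos"]+M[:,2]*.017
p=tip-o
print("t",s["clock"],"tip in centrifuge mm",(1e3*np.array([p@ex,p@ey,p[2]])).round(1),"gap",s["finger_gap"],"F",s["contact_force"].round(2))
print("tool axes",M.T.round(3).tolist())
for nm,t in dict(lid=(.0065,0,.225),key=(-.098,-.062,.1)).items():
    d=o+ex*t[0]+ey*t[1]+[0,0,t[2]]-tip;print(nm,"tool shift cm",(M.T@d*100).round(2))
E
python3 w.py
```

```text
t 1.7 tip in centrifuge mm [-158.6 -236.4  260.8] gap -0.00024040134746885995 F [ 0.31 -0.59  0.18]
tool axes [[0.992, 0.13, 0.0], [0.13, -0.992, -0.002], [-0.0, 0.002, -1.0]]
lid tool shift cm [ 16.62 -23.56   3.63]
key tool shift cm [  6.14 -17.38  16.12]
```

Emit:
apply_moves(plan="0 2.4 -3.4 0 0; 0 2.4 -3.4 0 0; 0 2.4 -3.4 0 0; 0 2.4 -3.4 0 0; 0 2.4 -3.4 0 0; 0 2.4 -3.4 0 0; 0 2.2 -3.2 1 0; 0 0 0 2 0")

```text
clock: 2.5
tcp_pos: [0.5782, 0.0964, 0.2497]
tcp_rot: [-3.134, -0.202, -0.008]
contact_force: [0.7, -0.8, 0.3]
finger_gap: 0.0003
grip_force: 0.0
```

```bash
python3 w.py; python3 -c "
from math import *
for t in (.617,.55,.48,.4,.32,.24,.16,.08,.03,0): print(t, round(115-155*cos(t)+12*sin(t)+11,1), round(106+155*sin(t)+12*cos(t),1))"
```

```text
t 2.5 tip in centrifuge mm [  9.5  -1.  232.7] gap 0.0003259963219149965 F [ 0.71 -0.75  0.29]
tool axes [[0.992, 0.128, 0.005], [0.128, -0.992, -0.001], [0.005, 0.002, -1.0]]
lid tool shift cm [-0.3  -0.1   0.77]
key tool shift cm [-10.84   6.07  13.21]
0.617 6.5 205.5
0.55 0.1 197.2
0.48 -5.9 188.2
0.4 -12.1 177.4
0.32 -17.4 166.1
0.24 -21.7 154.5
0.16 -25.1 142.5
0.08 -27.5 130.3
0.03 -28.6 122.6
0 -29.0 118.0
```

Emit:
apply_moves(plan="0 -0.3 0 0.7 0; 0 0 0 0.7 0; 0 0 0 0.6 0; 0 0 0 0.5 0; 0 0 0 0.2 0; 0 -0.2 0 0.3 0; 0 -0.2 0 0.3 0; 0 -0.2 0 0.3 0")

```text
clock: 3.3
tcp_pos: [0.5667, 0.0918, 0.2127]
tcp_rot: [3.135, 0.196, 0.002]
contact_force: [0.7, -0.5, 1.8]
finger_gap: -0.0007
grip_force: 0.8
```

```bash
python3 w.py
```

```text
t 3.3 tip in centrifuge mm [ -2.6  -4.2 195.7] gap -0.0006849395485795888 F [ 0.73 -0.47  1.79]
tool axes [[0.992, 0.124, 0.001], [0.124, -0.992, 0.001], [0.001, -0.0, -1.0]]
lid tool shift cm [ 0.91 -0.42 -2.93]
key tool shift cm [-9.55  5.78  9.57]
```

Emit:
apply_moves(plan="0 -0.3 0 0.5 0; 0 -0.3 0 0.5 0; 0 -0.3 0 0.5 0; 0 -0.25 0 0.5 0; 0 -0.25 0 0.5 0; 0 -0.2 0 0.5 0; 0 -0.2 0 0.5 0; 0 -0.2 0 0.5 0")

```text
clock: 4.1
tcp_pos: [0.5464, 0.0896, 0.1718]
tcp_rot: [-3.135, -0.196, -0.0]
contact_force: [0.7, -1.5, 1.1]
finger_gap: -0.0002
grip_force: 0.7
```

Emit:
apply_moves(plan="0 -0.15 0 0.4 0; 0 -0.15 0 0.4 0; 0 -0.1 0 0.4 0; 0 -0.1 0 0.4 0; 0 -0.1 0 0.4 0; 0 -0.05 0 0.3 0; 0 0 0 0 0")

```text
clock: 4.8
tcp_pos: [0.5393, 0.0889, 0.1485]
tcp_rot: [-3.135, -0.196, 0.003]
contact_force: [-0.7, -0.2, 0.6]
finger_gap: -0.0001
grip_force: 0.0
```

```bash
python3 w.py
```

```text
t 4.8 tip in centrifuge mm [-30.1  -3.7 131.5] gap -9.737985337566666e-05 F [-0.67 -0.21  0.59]
tool axes [[0.992, 0.124, -0.002], [0.124, -0.992, -0.0], [-0.002, 0.0, -1.0]]
lid tool shift cm [ 3.64 -0.37 -9.36]
key tool shift cm [-6.78  5.84  3.16]
```

Tips at 131.5 mm; the lid shuts at 118 mm. I'll go slowly from here and watch the force.

Emit:
apply_moves(plan="0 0 0 0.25 0; 0 0 0 0.2 0; 0 0 0 0.2 0; 0 0 0 0.2 0; 0 0 0 0.15 0; 0 0 0 0.15 0; 0 0 0 0 0")

```text
clock: 5.5
tcp_pos: [0.5401, 0.0888, 0.1375]
tcp_rot: [-3.135, -0.196, -0.0]
contact_force: [0.1, 0.2, 0.2]
finger_gap: -0.0003
grip_force: 0.0
```

Emit:
apply_moves(plan="0 0 0 0.1 0; 0 0 0 0.1 0; 0 0 0 0 0")

```text
clock: 5.8
tcp_pos: [0.5403, 0.0888, 0.1358]
tcp_rot: [3.135, 0.196, 0.001]
contact_force: [-0.5, 0.5, 0.6]
finger_gap: 0.0004
grip_force: 0.2
```

Emit:
apply_moves(plan="0 0 0 0.05 0; 0 0 0 0.05 0; 0 0 0 0 0")

```text
clock: 6.1
tcp_pos: [0.5402, 0.0888, 0.1351]
tcp_rot: [3.135, 0.196, 0.0]
contact_force: [-2.0, -0.7, 3.6]
finger_gap: -0.0001
grip_force: 1.3
```

Emit:
apply_moves(plan="0 0 0 0.05 0; 0 0 0 0.05 0; 0 0 0 0 0")

```text
clock: 6.4
tcp_pos: [0.5403, 0.0888, 0.135]
tcp_rot: [3.135, 0.196, -0.0]
contact_force: [-3.6, -0.3, 7.3]
finger_gap: -0.0003
grip_force: 3.8
```

The force rose to 7.3 N at a tip height of 118 mm with no further travel, so the lid is shut. Next I'll lift and move over the triangle key.

Emit:
apply_moves(plan="0 0 0 -1 0; 0 0 0 -3 0; 0 -1.7 1.5 0 0; 0 -1.7 1.5 0 0; 0 -1.7 1.5 0 0; 0 -1.7 1.4 0 0; 0 0 0 1 0; 0 0 0 0 0")

```text
clock: 7.2
tcp_pos: [0.4792, 0.0219, 0.1625]
tcp_rot: [-3.135, -0.194, 0.002]
contact_force: [0.4, -0.2, -1.0]
finger_gap: -0.0001
grip_force: 0.0
```

```bash
python3 w.py; python3 - <<'E'
from h import *
for n in("scene",):
    im,d,W,c=pts(n);cv2.imwrite("pics/s2.png",im[130:310,170:350][...,::-1].repeat(3,0).repeat(3,1))
    m=(W[...,2]>.112)&(W[...,2]<.23)&(W[...,0]>.6)&(W[...,0]<.7)&(W[...,1]>.02)&(W[...,1]<.19)
    Q=W[m];cc=np.median(Q,0);Q=Q[abs(Q[:,2]-cc[2])<.006];print(len(Q),cc,np.linalg.svd(Q-Q.mean(0),full_matrices=False)[2][2])
E
```

```text
t 7.2 tip in centrifuge mm [-98.1 -62.6 145.5] gap -5.4974249314913426e-05 F [ 0.38 -0.23 -0.99]
tool axes [[0.992, 0.123, -0.001], [0.123, -0.992, -0.001], [-0.001, 0.001, -1.0]]
lid tool shift cm [10.44 -6.28 -7.96]
key tool shift cm [ 0.02 -0.06  4.55]
3346 [0.64449022 0.10557054 0.11893171] [0.006513   0.0016472  0.99997743]
```

View pics/s2.png

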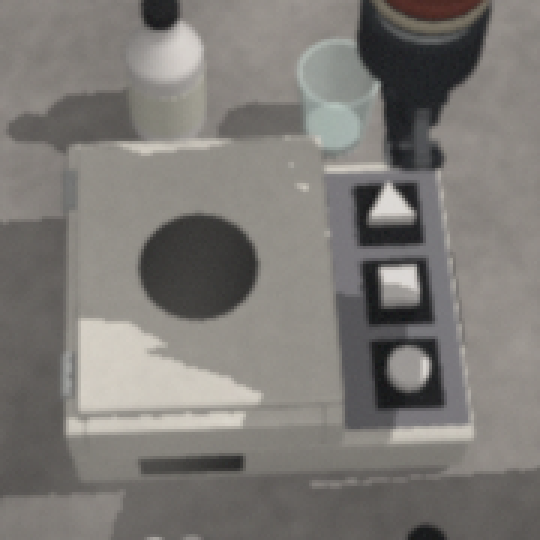

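The lid looks flat and shut, with its black disc at (198,267) in the enlarged crop, and the gripper is above the triangle at (390,205). Lid height is 118.9 mm and tilt is close to zero. Now I'll lower onto the start key.

Emit:
apply_moves(plan="0 0 0 2 0; 0 0 0 2 0; 0 0 0 1.2 0; 0 0 0 0.6 0; 0 0 0 0 0")

```text
clock: 7.75
tcp_pos: [0.4796, 0.0222, 0.105]
tcp_rot: [-3.135, -0.197, 0.003]
contact_force: [0.6, 0.2, 0.4]
finger_gap: 0.0001
grip_force: 0.0
```

Emit:
apply_moves(plan="0 0 0 0.2 0; 0 0 0 0.15 0; 0 0 0 0.15 0; 0 0 0 0.1 0; 0 0 0 0 0")

```text
clock: 8.25
tcp_pos: [0.48, 0.0218, 0.0999]
tcp_rot: [-3.135, -0.196, -0.0]
contact_force: [0.1, 0.5, -0.1]
finger_gap: 0.0002
grip_force: 0.0
```

Emit:
apply_moves(plan="0 0 0 0.1 0; 0 0 0 0.1 0; 0 0 0 0.1 0; 0 0 0 0 0")

```text
clock: 8.65
tcp_pos: [0.4802, 0.0217, 0.097]
tcp_rot: [3.135, 0.196, 0.001]
contact_force: [-0.9, -0.1, 1.3]
finger_gap: 0.0001
grip_force: 1.3
```

Emit:
apply_moves(plan="0 0 0 0.1 0; 0 0 0 0.1 0; 0 0 0 0.05 0; 0 0 0 0 0")

```text
clock: 9.05
tcp_pos: [0.4802, 0.0218, 0.0945]
tcp_rot: [3.135, 0.196, 0.001]
contact_force: [-0.8, -0.7, 3.7]
finger_gap: 0.0002
grip_force: 2.0
```

Emit:
apply_moves(plan="0 0 0 0.05 0; 0 0 0 0.05 0; 0 0 0 0 0")

```text
clock: 9.35
tcp_pos: [0.4802, 0.0218, 0.094]
tcp_rot: [3.135, 0.196, 0.0]
contact_force: [-2.7, -1.0, 8.7]
finger_gap: 0.0002
grip_force: 3.9
```

Emit:
apply_moves(plan="0 0 0 0.03 0; 0 0 0 0.02 0; 0 0 0 0 0")

```text
clock: 9.65
tcp_pos: [0.4802, 0.0218, 0.0939]
tcp_rot: [3.135, 0.196, -0.0]
contact_force: [-3.3, -0.2, 9.8]
finger_gap: 0.0002
grip_force: 5.2
```

Bottomed out at a tip height of 77 mm and about 9 N. Release slowly and withdraw.

Emit:
apply_moves(plan="0 0 0 -0.3 0; 0 0 0 -0.3 0; 0 0 0 -0.5 0; 0 0 0 -2 0; 0 0 0 -4 0; 0 0 0 -4 0; 0 0 0 -4 0; 0 0 0 0 0")

```text
clock: 10.45
tcp_pos: [0.4839, 0.0215, 0.2505]
tcp_rot: [3.134, 0.196, 0.02]
contact_force: [0.3, -0.2, -0.0]
finger_gap: -0.0002
grip_force: 0.0
```

Emit:
apply_moves(plan="0 -2 3 0 0; 0 -2 3 0 0; 0 -2 3 0 0; 0 -2 3 0 0; 0 -2 3 0 0; 0 0 3 0 0; 0 0 3 0 0; 0 0 0 0 0")

```text
clock: 11.25
tcp_pos: [0.4066, -0.2016, 0.2431]
tcp_rot: [3.135, 0.19, -0.001]
contact_force: [-0.8, 0.8, 0.3]
finger_gap: -0.0003
grip_force: 0.0
```

```bash
python3 - <<'E'
from h import *
im,d,W,c=pts("scene");cv2.imwrite("pics/s3.png",im[...,::-1])
for u,v in((306,252),(303,224),(300,198)):print(np.median(W[v-2:v+3,u-2:u+3].reshape(-1,3),0).round(4))
m=(W[...,2]>.112)&(W[...,2]<.23)&(W[...,0]>.53)&(W[...,0]<.68)&(W[...,1]>.02)&(W[...,1]<.17)
Q=W[m];print(np.median(Q,0),np.linalg.svd(Q-Q.mean(0),full_matrices=False)[2][2])
im,d,W,c=pts("top")
for nm,(u,v) in dict(beaker=(301,228),bottle=(306,168),vial=(157,251),rack=(152,180)).items():print(nm,W[v,u].round(3))
E
```

```text
[0.4636 0.1462 0.0832]
[0.4711 0.0841 0.0828]
[0.479  0.0226 0.0836]
[0.60481305 0.09927811 0.11900303] [-2.45806146e-04  2.95984922e-04  9.99999926e-01]
beaker [ 0.53  -0.099  0.001]
bottle [ 0.65  -0.09   0.148]
vial [0.448 0.257 0.058]
rack [0.622 0.286 0.068]
```

View pics/s3.png

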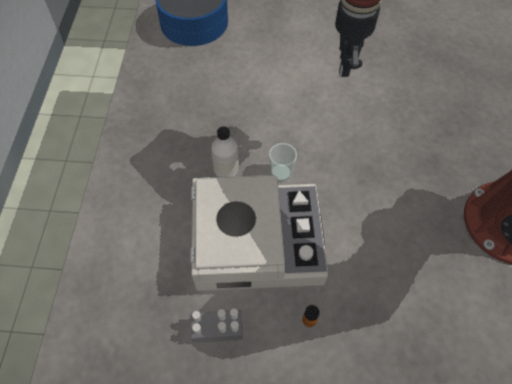

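The lid is flat and shut, with its disc at (236,218). All three keys are up, the loose things haven't moved, and the arm is clear.

```bash
python3 -c "
from station import arm
print(arm.close_job())"
```

```text
the job is handed in; nothing more can be done
None
```

I pushed the lid gently shut, pressed the triangular start key all the way down and let it come back up, then withdrew the arm and handed the job in at about 11 s; the other keys and the things on the bench were left alone.

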